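# Reset the tripped potter's wheel

### The arm

A 6-joint arm with a two-finger parallel gripper is mounted at the origin on the work surface. World frame = base frame: x ahead of the robot, y to its left, z up, the work surface at z = 0. Lengths are in mm, angles in rad, forces in N, time in s.
With the tool pointing down it reaches from about 300 to 775 mm from the base axis. Payload 14.6 kg.
Tool frame: the origin (TCP) lies at the very end of the fingers, on their centre line; the grasp point (between the pads) lies 19 mm behind it; z points along the fingers, y is the line along which they close (so a half turn about z gives the same grasp; the last joint's range is limited). The gripper opens to 94 mm and grips with 3 to 60 N. Pads are 16 mm wide; open, the fingers measure 119 mm over their backs; the gripper's body (75 mm by 177 mm) begins 78 mm behind the grasp point.
Start: joints at [1.168, 0.3, 1.521, -0, 1.321, -0.067], TCP at [181.236, 519.272, 205.446] pointing down, gripper open.
Joint ranges: [-3.03, 3.03], [-0.79, 2.21], [0.23, 2.52], [-1.04, 4.18], [0, 3.07], [-2.55, 2.55]. Speed limits (rad/s): [2.22, 2.22, 2.57, 3.14, 3.14, 3.14].

### API

Orientations are given as [roll, pitch, yaw] about the fixed x, y, z axes, in that order (R = Rz(yaw) Ry(pitch) Rx(roll)).
In Python, from cell import manip, camera, get_calibration gives the robot as it stands.
- The arm moves only by the tool arm_command, never from a script. Its argument "targets" is a list of rows, each an object of numbers: "hand": the opening, from -1 (shut) to 1 (fully open), so that 0 is half open; "x", "y", "z": the shift along the tool's x, y, z in m; "yaw": the turn about the tool's z in rad. In form: [{"hand": .., "x": .., "y": .., "z": .., "yaw": ..}, ...]. A call has 1 to 10 rows; each row shifts and turns the commanded pose from where the row before left it, along the tool's axes as they then stand; what a row does not reach is not made up. A row lasts 1/10 s, in which the tool goes at most 50 mm and 8.59 degrees, less where a joint would pass 70% of its speed; a pose out of reach is approached as far as the arm can. A call is refused whole if a number of a shift passes 0.05 or a number of a turn 0.15, either way. A call with a gripper value outside its range is refused whole. The fingers move at their own pace and stop on an object; "newtons" is the grip in N (left out, the last holds). Time passes only in rows, so rows that do not move let the fingers close. It gives the time, the measured TCP pose, the force, the opening and the grip force at its end, in the units of the state.
- manip.read_state(): the state, without advancing time (a new reading comes with each control period).
- camera(name): name is "scene" or "top"; returns the picture (384x512x3 uint8, red, green, blue); there is no depth.
- get_calibration(name): a dict with "K" (3x3 intrinsics, pixels), "dist_coeffs" ([k1, k2, p1, p2, k3] as OpenCV has them; the pictures are not rectified), "cam_to_world" (4x4, takes a point from camera to world coordinates). Camera axes: x right, y up, looking along -z (the intrinsics and any distortion apply to the point x, -y, -z); pixel columns grow to the right and rows downward; lengths in mm; the calibration is good to about 2 mm. A picture is of the moment at which its call begins. get_calibration takes no time and is no camera call.
- manip.sign_off(): hands the job in; it is judged then, once.
The state is a dict: "clock": time; "joints": joint angles; "qd": joint speeds; "effort": joint torques, N m; "eef_pos": TCP position; "eef_rot": TCP orientation; "wrist_force": force on the tool from outside, world axes, zero at the start; "moment": the same for the moment, N m; "finger_gap": finger opening in mm; "finger_force": force on a finger pad.
Only numpy, scipy, OpenCV 4.12 (cv2) and the standard library are available. Lean on these libraries where they do the work, as an engineer would, in place of code of your own. Each camera call takes 0.05 s, during which the arm holds its last target. There are 200 camera calls.

### The job

One of the two pottery wheel controllers has tripped and shows a red lamp. Take the blue-handled probe out of its wooden block, put its tip down the yellow-collared reset port of the red-lamp controller and press the sunken sprung plunger fully home, holding it there for a moment. Then put the probe back in its block, fully seated, and let go; do not press the green-lamp controller's plunger, and leave the bucket, jar and mug where they are.

Things in the scene. Friction and masses are not known exactly. Their poses are not given: they have to be found in the camera images.
- tripped: Tripped controller, grey box screwed down, 150 (x) x 110 (y) x 70 mm high, with a RED dome lamp. Origin: centre of its underside, z up. On its top face: the reset port at (-40, 0) mm with a yellow collar; a black speed dial at (30, -22) mm, 20 mm high; the lamp at (30, 30) mm, 18 mm high.
- tripped_port (a point): Centre of the reset port's mouth, in the top face of the red-lamp controller, 70 mm above the bench. Vertical round hole, 15 mm diameter with a 3 mm chamfer, inside a yellow collar ring (34 mm outside, 20 mm inside diameter, standing 2 mm above the face). The white plunger in it, 11 mm across, has its top 22 mm below this point when up. Axes as the controller's.
- tripped_reset (a joint): Reset plunger of the red-lamp controller: 0 up, 0.012 m fully home (12 mm straight down, to a hard stop). Spring: about 3 N to start it, 9 N fully home; it comes back up when released.
- healthy: Healthy controller, the same in all but its GREEN dome lamp; same size, origin and layout. Not to be operated.
- healthy_reset (a joint): Reset plunger of the green-lamp controller, as the other one; must not be pressed.
- block: Fixed dark wood tool block, 100 (x) x 70 (y) x 70 mm high, origin at the centre of its underside. One round vertical socket in the middle of its top.
- socket (a point): Centre of the socket's mouth in the block's top, 70 mm above the bench. 13 mm diameter with a 2 mm chamfer, 66 mm deep.
- probe: The loose probe, about 70 g, standing upright in the block at the start. Origin at its tip, z from tip to handle, 150 mm long, all round: steel shank 9 mm diameter from 0 to 60 mm (last 4 mm tapered to 5 mm), brass collar 22 mm diameter from 60 to 68 mm, blue handle 18 mm diameter from 68 mm to 144 mm, tapering to the top at 150 mm. Seated, the collar's underside rests on the block's top.
- probe_tip (a point): The tip of the probe's shank (its origin).
- probe_collar (a point): Centre of the underside of the probe's collar, 60 mm from the tip.
- bucket: Bystander: blue bucket with a stick in it, 110 mm across the rim, 110 mm high (stick to 170 mm), origin at the centre of its underside.
- glaze: Bystander: white glaze jar, 64 mm diameter, about 90 mm high, origin at the centre of its underside.
- mug: Bystander: clay-coloured mug, 80 mm diameter, 85 mm high, origin at the centre of its underside.
Not all that is in view belongs to the job. What is shaped like the tripped but orange or turquoise is not meant.

How it is judged:
By the outcome, as a careful person would: the job done as asked, in the order asked, and still so for the second after the job is handed in, with the robot touching nothing.
It also fails if it takes over 64 s, if anything falls off the work surface, if the arm or the gripper's body presses on something with over 40 N, if the wrist force passes 120 N, or if a joint passes its speed limit or range.

## Working session

There is one attempt and no reset: what is moved stays moved. The work goes in short steps, Python scripts to look and compute and a tool call to move; the robot and the scene stay as the last step left them, time stands still between calls to the robot, and variables do not carry over. Pictures are saved under pics/ and viewed, at most 10 in all, crops included, and the job is handed in when it is done.

Besides the shell and the picture viewer there is one more tool, called after ">>>" as name(argument=value, ...) on one line, values as JSON. arm_command: Moves the arm, as the interface text tells. Its arguments: {"type":"object","properties":{"targets":{"type":"array"},"newtons":{"type":"number"}},"required":["targets"]}

```bash
mkdir -p pics
python3 - <<'E'
from cell import manip,camera,get_calibration
import cv2,numpy as np
for n in("scene","top"):
    im=camera(n);cv2.imwrite(f"pics/{n}0.png",im[:,:,::-1])
    c=get_calibration(n);print(n,np.round(c["K"],1).tolist(),np.round(c["dist_coeffs"],3),np.round(c["cam_to_world"],3).tolist())
print(manip.read_state())
E
```

```text
scene [[479.8, 0.0, 257.1], [0.0, 479.8, 184.4], [0.0, 0.0, 1.0]] [0.07 0.   0.   0.   0.  ] [[-0.621, -0.526, 0.581, 1148.919], [0.783, -0.403, 0.473, 638.214], [-0.014, 0.749, 0.663, 802.38], [0.0, 0.0, 0.0, 1.0]]
top [[352.9, 0.0, 251.7], [0.0, 352.9, 188.9], [0.0, 0.0, 1.0]] [-0.092  0.     0.     0.     0.   ] [[0.024, 0.998, -0.063, 453.188], [-1.0, 0.024, 0.006, 120.251], [0.007, 0.063, 0.998, 842.91], [0.0, 0.0, 0.0, 1.0]]
{'clock': 0.1, 'joints': array([ 1.16839927e+00,  3.00427264e-01,  1.52149477e+00, -1.24710941e-05,
        1.32070358e+00, -6.66195827e-02]), 'qd': array([ 0.00040856, -0.00169472, -0.00126342,  0.00068693,  0.00117787,
       -0.00031827]), 'effort': array([ 3.28467686e-04, -5.32638180e+01, -3.53286767e+01,  7.09886360e-02,
        2.34214577e-02, -5.71043961e-05]), 'eef_pos': array([181.15362696, 519.06967948, 204.94688689]), 'eef_rot': array([-3.14056118e+00, -5.67116198e-05,  2.80581825e+00]), 'wrist_force': array([-0.42667603, -0.59447445, -0.24194453]), 'moment': array([-0.05448792,  0.00860567,  0.02070382]), 'finger_force': 0.0, 'finger_gap': 94.32173125605779}
```

View pics/scene0.png

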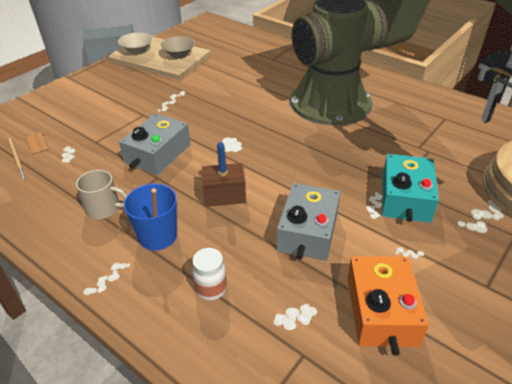

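View pics/top0.png

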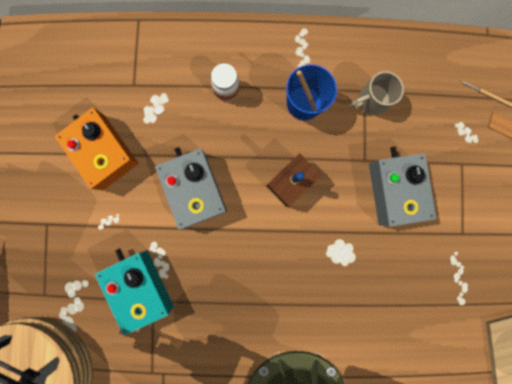

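Scene view: the probe is at about (222,158) and the grey red-lamp port at (314,197). Top view: the probe is at (299,178), the grey red-lamp port at (196,206), and the green controller is on the right at (410,207).

```bash
cat > h.py <<'E'
from cell import manip,camera,get_calibration
import cv2,numpy as np
def ray(n,uv):
    c=get_calibration(n);T=np.array(c["cam_to_world"])
    p=cv2.undistortPoints(np.array([[uv]],float),np.array(c["K"]),np.array(c["dist_coeffs"]))[0,0]
    d=T[:3,:3]@[p[0],-p[1],-1];return T[:3,3],d/np.linalg.norm(d)
def onz(n,uv,z):
    o,d=ray(n,uv);return o+d*(z-o[2])/d[2]
def tri(a,b):
    (o1,d1),(o2,d2)=ray("scene",a),ray("top",b)
    s=np.linalg.lstsq(np.c_[d1,-d2],o2-o1,rcond=None)[0]
    p,q=o1+s[0]*d1,o2+s[1]*d2;return (p+q)/2,np.linalg.norm(p-q)
def mask(im,lo,hi,box):
    m=cv2.inRange(cv2.cvtColor(im,cv2.COLOR_RGB2HSV),lo,hi);k=np.zeros_like(m);x0,y0,x1,y1=box;k[y0:y1,x0:x1]=m[y0:y1,x0:x1];return k
def ell(m):
    c=max(cv2.findContours(m,cv2.RETR_EXTERNAL,cv2.CHAIN_APPROX_NONE)[0],key=cv2.contourArea);return cv2.fitEllipse(cv2.convexHull(c)),cv2.contourArea(c)
Y=((22,150,120),(35,255,255));B=((105,120,40),(128,255,255))
E
python3 - <<'E'
from h import *
S,T=camera("scene"),camera("top")
eS,a=ell(mask(S,*Y,(295,180,335,212)));eT,b=ell(mask(T,*Y,(180,190,215,222)))
print(eS,eT);print("port",onz("scene",eS[0],72),onz("top",eT[0],72),tri(eS[0],eT[0]))
for n,im,box in(("scene",S,(205,135,240,180)),("top",T,(280,160,320,195))):
    m=mask(im,*B,box);ys,xs=np.nonzero(m);print(n,len(xs),xs.min(),xs.max(),ys.min(),ys.max(),xs.mean(),ys.mean())
    if n=="scene":
        for y in range(ys.min(),ys.max()+1,4): print(y,xs[ys==y].min(),xs[ys==y].max())
s=cv2.resize(S[120:220,180:260],None,fx=5,fy=5,interpolation=cv2.INTER_CUBIC)
t=cv2.resize(T[140:220,255:345],None,fx=4,fy=6,interpolation=cv2.INTER_CUBIC)[:,:,:]
t=cv2.resize(T[140:220,255:345],None,fx=4.4,fy=4.4,interpolation=cv2.INTER_CUBIC)
o=np.zeros((500,800,3),np.uint8);o[:,:400]=s;o[:t.shape[0],402:402+t.shape[1]]=t[:,:398]
cv2.imwrite("pics/c1.png",o[:,:,::-1])
E
```

```text
((312.8225402832031, 196.33660888671875), (9.370699882507324, 12.950552940368652), 94.75357055664062) ((195.76792907714844, 205.21669006347656), (13.83930492401123, 14.015283584594727), 87.70256805419922)
port [464.73601669 240.46846921  72.        ] [463.08487367 237.14174098  72.        ] (array([462.62511551, 238.27256327,  69.11835494]), np.float64(1.695518810618552))
scene 149 218 225 143 171 221.29530201342283 157.26174496644296
143 219 221
147 218 222
151 219 223
155 219 223
159 220 223
163 220 224
167 219 224
171 221 224
top 66 293 303 172 180 298.06060606060606 176.4090909090909
```

View pics/c1.png

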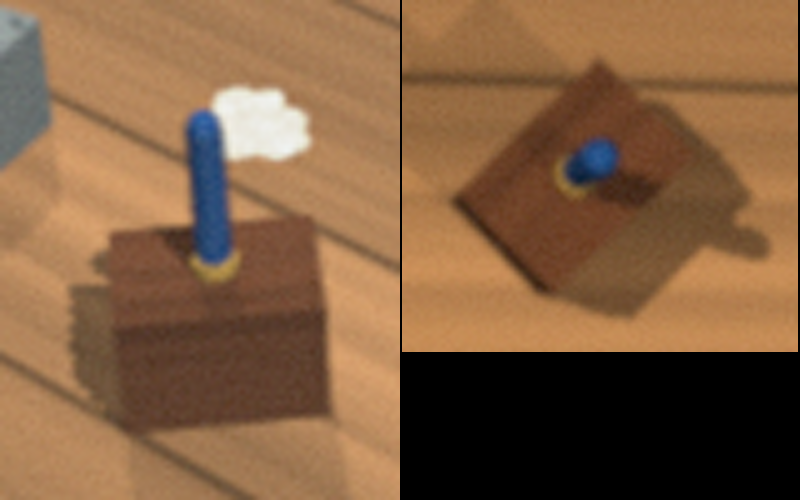

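The crop shows the handle top at top-view (300,175.7) and collar (294.3,180.2). In the scene view the handle top is at (220.6,143.5) and the collar at (223,172.5).

Run:
```python
from h import *
print(tri((220.6,144.5),(300,175.8)),onz("top",(300,175.8),154),onz("scene",(220.6,144.5),154))
print(onz("top",(294.3,180.2),74),onz("scene",(222.8,172.3),74))
# block top corners in top view (crop px)
P=[(600,60),(692,155),(552,285),(460,200)]
P=[onz("top",(255+(x-402)/4.4-.4,140+y/4.4-.4),70)[:2] for x,y in P];print(np.round(P),np.mean(P,0))
# block top corners, scene
Q=[(110,233),(310,217),(323,308),(115,328)]
Q=[onz("scene",(180+x/5-.4,120+y/5-.4),70)[:2] for x,y in Q];print(np.round(Q),np.mean(Q,0))
```

```text
(array([523.87739564,  23.13454869, 152.62339995]), np.float64(3.376176966591818)) [524.76329799  21.95993425 154.        ] [524.48724626  26.04043784 154.        ]
[523.06670571  22.94500584  74.        ] [526.10357992  27.43259053  74.        ]
[[584.  12.]
 [537. -36.]
 [470.  34.]
 [511.  81.]] [525.43825314  22.6365862 ]
[[537. -32.]
 [469.  37.]
 [517.  85.]
 [586.  18.]] [526.84891477  27.01339763]
```

Relative probe→port displacement is consistent in both views, at about (-61, +214) mm. I'll move above the probe.

>>> arm_command(targets=[{"hand":1,"x":-0.0244,"y":-0.0177},{"x":-0.0244,"y":-0.0177},{"x":-0.0244,"y":-0.0177},{"x":-0.0244,"y":-0.0177},{"x":-0.0244,"y":-0.0177},{"x":-0.0244,"y":-0.0177},{"x":-0.0244,"y":-0.0177},{"x":-0.0244,"y":-0.0177},{"x":-0.0244,"y":-0.0177},{"x":-0.0244,"y":-0.0177}], newtons=40)

```text
schema error: expected keys hand, x, y, z, yaw
```

>>> arm_command(targets=[{"x":-0.0244,"y":-0.0177},{"x":-0.0244,"y":-0.0177},{"x":-0.0244,"y":-0.0177},{"x":-0.0244,"y":-0.0177},{"x":-0.0244,"y":-0.0177},{"x":-0.0244,"y":-0.0177},{"x":-0.0244,"y":-0.0177},{"x":-0.0244,"y":-0.0177},{"x":-0.0244,"y":-0.0177},{"x":-0.0244,"y":-0.0177},{"x":0}])

```text
schema error: expected keys hand, x, y, z, yaw
```

All keys are required.

>>> arm_command(targets=[{"hand":1,"x":-0.0244,"y":-0.0177,"z":0,"yaw":0},{"hand":1,"x":-0.0244,"y":-0.0177,"z":0,"yaw":0},{"hand":1,"x":-0.0244,"y":-0.0177,"z":0,"yaw":0},{"hand":1,"x":-0.0244,"y":-0.0177,"z":0,"yaw":0},{"hand":1,"x":-0.0244,"y":-0.0177,"z":0,"yaw":0},{"hand":1,"x":-0.0244,"y":-0.0177,"z":0,"yaw":0},{"hand":1,"x":-0.0244,"y":-0.0177,"z":0,"yaw":0},{"hand":1,"x":-0.0244,"y":-0.0177,"z":0,"yaw":0},{"hand":1,"x":-0.0244,"y":-0.0177,"z":0,"yaw":0},{"hand":1,"x":-0.0244,"y":-0.0177,"z":0,"yaw":0}], newtons=40)

```text
clock: 1.2
eef_pos: [353.8, 270.6, 205.5]
eef_rot: [3.142, 0.0, 2.806]
wrist_force: [-0.1, -0.1, 0.2]
finger_gap: 94.3
finger_force: 0.0
```

>>> arm_command(targets=[{"hand":1,"x":-0.0244,"y":-0.0177,"z":0,"yaw":0},{"hand":1,"x":-0.0244,"y":-0.0177,"z":0,"yaw":0},{"hand":1,"x":-0.0244,"y":-0.0177,"z":0,"yaw":0},{"hand":1,"x":-0.0244,"y":-0.0177,"z":0,"yaw":0},{"hand":1,"x":-0.0244,"y":-0.0177,"z":0,"yaw":0},{"hand":1,"x":-0.0244,"y":-0.0177,"z":0,"yaw":0},{"hand":1,"x":-0.0244,"y":-0.0177,"z":0,"yaw":0},{"hand":1,"x":-0.0244,"y":-0.0177,"z":0,"yaw":0},{"hand":1,"x":-0.0244,"y":-0.0177,"z":0,"yaw":0},{"hand":1,"x":0,"y":0,"z":0,"yaw":0}])

```text
clock: 2.2
eef_pos: [509.2, 46.7, 205.0]
eef_rot: [-3.141, -0.0, 2.803]
wrist_force: [0.2, 0.6, 0.0]
finger_gap: 93.9
finger_force: 0.0
```

>>> arm_command(targets=[{"hand":1,"x":-0.0218,"y":-0.0161,"z":0,"yaw":0},{"hand":1,"x":0,"y":0,"z":0.02,"yaw":0},{"hand":1,"x":0,"y":0,"z":0.02,"yaw":0},{"hand":1,"x":0,"y":0,"z":0.02,"yaw":0},{"hand":1,"x":0,"y":0,"z":0.02,"yaw":0},{"hand":1,"x":0,"y":0,"z":0.02,"yaw":0},{"hand":1,"x":0,"y":0,"z":0.009,"yaw":0},{"hand":0,"x":0,"y":0,"z":0,"yaw":0},{"hand":0,"x":0,"y":0,"z":0,"yaw":0},{"hand":0,"x":0,"y":0,"z":0,"yaw":0}], newtons=8)

```text
clock: 3.2
eef_pos: [523.9, 26.7, 97.5]
eef_rot: [3.141, 0.001, 2.806]
wrist_force: [0.2, -0.8, -0.2]
finger_gap: 73.5
finger_force: 0.0
```

Run:
```python
from h import *
S,T=camera("scene"),camera("top")
s=cv2.resize(S[100:200,180:260],None,fx=5,fy=5,interpolation=cv2.INTER_CUBIC)
t=cv2.resize(T[130:230,255:335],None,fx=5,fy=5,interpolation=cv2.INTER_CUBIC)
cv2.imwrite("pics/c2.png",np.hstack([s,t])[:,:,::-1])
```

```text
(no output)
```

View pics/c2.png

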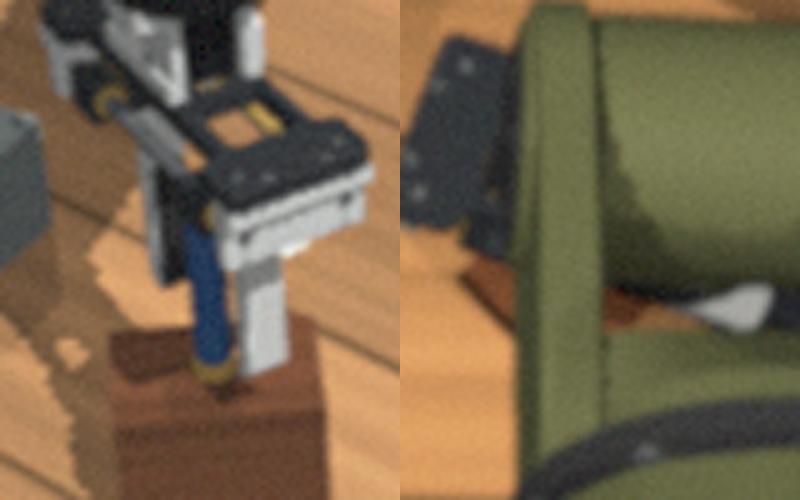

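The scene crop shows the handle (210,330) between the fingers, which are still open. The arm hides the top view. I'll close gently.

>>> arm_command(targets=[{"hand":-0.6,"x":0,"y":0,"z":0,"yaw":0},{"hand":-0.8,"x":0,"y":0,"z":0,"yaw":0},{"hand":-0.8,"x":0,"y":0,"z":0,"yaw":0},{"hand":-0.8,"x":0,"y":0,"z":0,"yaw":0},{"hand":-0.8,"x":0,"y":0,"z":0,"yaw":0},{"hand":-0.8,"x":0,"y":0,"z":0,"yaw":0},{"hand":-0.8,"x":0,"y":0,"z":0,"yaw":0},{"hand":-0.8,"x":0,"y":0,"z":0,"yaw":0},{"hand":-0.8,"x":0,"y":0,"z":0,"yaw":0},{"hand":-0.8,"x":0,"y":0,"z":0,"yaw":0}], newtons=5)

```text
clock: 4.3
eef_pos: [523.3, 26.5, 96.4]
eef_rot: [-3.141, -0.0, 2.806]
wrist_force: [-1.6, -2.9, 0.1]
finger_gap: 17.6
finger_force: 5.0
```

>>> arm_command(targets=[{"hand":-0.8,"x":0,"y":-0.0015,"z":0,"yaw":0},{"hand":-0.8,"x":0,"y":0,"z":0,"yaw":0},{"hand":-0.8,"x":0,"y":0,"z":0,"yaw":0}])

```text
clock: 4.6
eef_pos: [522.9, 25.3, 96.4]
eef_rot: [3.141, -0.0, 2.806]
wrist_force: [-0.1, -0.1, -1.3]
finger_gap: 18.2
finger_force: 5.0
```

>>> arm_command(targets=[{"hand":-0.8,"x":0,"y":0,"z":0,"yaw":0},{"hand":-0.8,"x":0,"y":0,"z":0,"yaw":0},{"hand":-0.8,"x":0,"y":0,"z":-0.01,"yaw":0},{"hand":-0.8,"x":0,"y":0,"z":-0.015,"yaw":0},{"hand":-0.8,"x":0,"y":0,"z":-0.015,"yaw":0},{"hand":-0.8,"x":0,"y":0,"z":-0.015,"yaw":0},{"hand":-0.8,"x":0,"y":0,"z":-0.015,"yaw":0},{"hand":-0.8,"x":0,"y":0,"z":-0.015,"yaw":0},{"hand":-0.8,"x":0,"y":0,"z":-0.01,"yaw":0},{"hand":-0.8,"x":0,"y":0,"z":0,"yaw":0}], newtons=40)

```text
clock: 5.6
eef_pos: [523.4, 25.2, 193.0]
eef_rot: [3.141, 0.002, 2.806]
wrist_force: [-0.4, -0.4, -0.8]
finger_gap: 17.5
finger_force: 40.0
```

>>> arm_command(targets=[{"hand":-0.8,"x":0.016,"y":0.0228,"z":0,"yaw":0},{"hand":-0.8,"x":0.016,"y":0.0228,"z":0,"yaw":0},{"hand":-0.8,"x":0.016,"y":0.0228,"z":0,"yaw":0},{"hand":-0.8,"x":0.016,"y":0.0228,"z":0,"yaw":0},{"hand":-0.8,"x":0.016,"y":0.0228,"z":0,"yaw":0},{"hand":-0.8,"x":0.016,"y":0.0228,"z":0,"yaw":0},{"hand":-0.8,"x":0.016,"y":0.0228,"z":0,"yaw":0},{"hand":-0.8,"x":0.016,"y":0.0228,"z":0,"yaw":0},{"hand":-0.8,"x":0,"y":0,"z":0,"yaw":0},{"hand":-0.8,"x":0,"y":0,"z":0.01,"yaw":0}])

```text
clock: 6.6
eef_pos: [462.4, 239.8, 181.5]
eef_rot: [3.141, 0.001, 2.807]
wrist_force: [0.2, 0.3, -0.9]
finger_gap: 17.6
finger_force: 40.0
```

Run:
```python
from h import *
print(manip.read_state()['eef_pos'])
S,T=camera("scene"),camera("top")
s=cv2.resize(S[120:220,270:350],None,fx=5,fy=5,interpolation=cv2.INTER_CUBIC)
t=cv2.resize(T[155:255,155:235],None,fx=5,fy=5,interpolation=cv2.INTER_CUBIC)
cv2.imwrite("pics/c3.png",np.hstack([s,t])[:,:,::-1])
```

```text
[462.36482937 239.80501578 181.54994338]
```

View pics/c3.png

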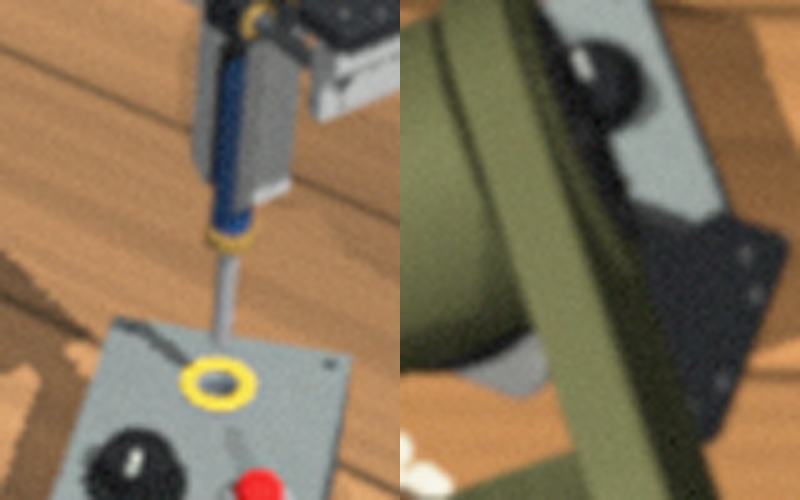

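The scene crop shows the tip at about (220,343) above the yellow port centred at (219,383), and the probe hangs vertical.

Run:
```python
from h import *
f=lambda x,y:(270+x/5-.4,120+y/5-.4)
print(onz("scene",f(220.5,342),95)-onz("scene",f(219,383.5),72), onz("scene",f(220.5,342),95), onz("scene",f(231,243),95+60))
```

```text
[-1.24105859 -1.76123911 23.        ] [462.61418533 239.65631953  95.        ] [465.85852161 242.50020374 155.        ]
```

>>> arm_command(targets=[{"hand":-0.8,"x":0,"y":0.001,"z":0.01,"yaw":0},{"hand":-0.8,"x":0,"y":0,"z":0.008,"yaw":0},{"hand":-0.8,"x":0,"y":0,"z":0.006,"yaw":0},{"hand":-0.8,"x":0,"y":0,"z":0.006,"yaw":0},{"hand":-0.8,"x":0,"y":0,"z":0.006,"yaw":0},{"hand":-0.8,"x":0,"y":0,"z":0,"yaw":0}])

```text
clock: 7.3
eef_pos: [462.2, 240.4, 144.6]
eef_rot: [-3.141, -0.001, 2.806]
wrist_force: [-0.5, -0.0, -0.4]
finger_gap: 17.4
finger_force: 40.0
```

The tip is about 12 mm inside the port with no contact force. I'll press on.

>>> arm_command(targets=[{"hand":-0.8,"x":0,"y":0,"z":0.005,"yaw":0},{"hand":-0.8,"x":0,"y":0,"z":0.005,"yaw":0},{"hand":-0.8,"x":0,"y":0,"z":0.004,"yaw":0},{"hand":-0.8,"x":0,"y":0,"z":0.003,"yaw":0},{"hand":-0.8,"x":0,"y":0,"z":0,"yaw":0}])

```text
clock: 7.8
eef_pos: [462.6, 240.6, 128.5]
eef_rot: [3.141, 0.0, 2.806]
wrist_force: [-0.6, 0.1, 4.4]
finger_gap: 17.4
finger_force: 40.0
```

>>> arm_command(targets=[{"hand":-0.8,"x":0,"y":0,"z":0.003,"yaw":0},{"hand":-0.8,"x":0,"y":0,"z":0.002,"yaw":0},{"hand":-0.8,"x":0,"y":0,"z":0.001,"yaw":0},{"hand":-0.8,"x":0,"y":0,"z":0.001,"yaw":0},{"hand":-0.8,"x":0,"y":0,"z":0,"yaw":0},{"hand":-0.8,"x":0,"y":0,"z":0,"yaw":0}])

```text
clock: 8.4
eef_pos: [462.7, 240.6, 122.2]
eef_rot: [3.141, 0.001, 2.806]
wrist_force: [-1.6, -0.4, 7.7]
finger_gap: 17.7
finger_force: 40.0
```

>>> arm_command(targets=[{"hand":-0.8,"x":0,"y":0,"z":0.001,"yaw":0},{"hand":-0.8,"x":0,"y":0,"z":0,"yaw":0},{"hand":-0.8,"x":0,"y":0,"z":0,"yaw":0}])

```text
clock: 8.7
eef_pos: [462.9, 240.7, 121.8]
eef_rot: [3.141, 0.001, 2.806]
wrist_force: [-3.3, -2.2, 14.4]
finger_gap: 17.6
finger_force: 40.0
```

Force jumped to 14 N, which is the hard stop. I'll add slight pressure and hold.

>>> arm_command(targets=[{"hand":-0.8,"x":0,"y":0,"z":0.0005,"yaw":0},{"hand":-0.8,"x":0,"y":0,"z":0,"yaw":0},{"hand":-0.8,"x":0,"y":0,"z":0,"yaw":0},{"hand":-0.8,"x":0,"y":0,"z":0,"yaw":0},{"hand":-0.8,"x":0,"y":0,"z":0,"yaw":0},{"hand":-0.8,"x":0,"y":0,"z":0,"yaw":0},{"hand":-0.8,"x":0,"y":0,"z":0,"yaw":0},{"hand":-0.8,"x":0,"y":0,"z":0,"yaw":0},{"hand":-0.8,"x":0,"y":0,"z":0,"yaw":0},{"hand":-0.8,"x":0,"y":0,"z":0,"yaw":0}])

```text
clock: 9.7
eef_pos: [463.0, 240.7, 121.7]
eef_rot: [3.14, 0.001, 2.806]
wrist_force: [-5.1, -2.4, 19.2]
finger_gap: 17.2
finger_force: 40.0
```

Run:
```python
from h import *
st=manip.read_state();print(st['eef_pos'],st['wrist_force'],st['moment'])
S=camera("scene")
cv2.imwrite("pics/c4.png",cv2.resize(S[120:220,220:350],None,fx=5,fy=5,interpolation=cv2.INTER_CUBIC)[:,:,::-1])
```

```text
[462.9668082  240.68707208 121.70169854] [-5.14484069 -2.43123008 19.17266948] [-0.72240225  1.32501795 -0.01311664]
```

View pics/c4.png

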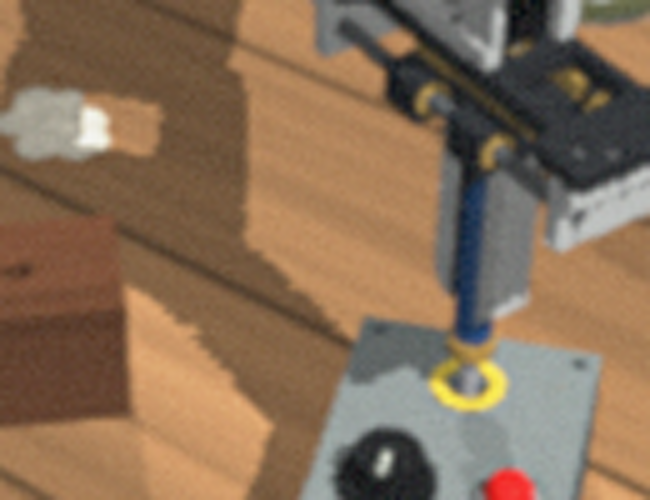

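The crop shows the shank down inside the yellow port at (468,383). The plunger is home and held for over 1 s. Next I lift and return.

>>> arm_command(targets=[{"hand":-0.8,"x":0,"y":0,"z":-0.0065,"yaw":0},{"hand":-0.8,"x":0,"y":0,"z":-0.01,"yaw":0},{"hand":-0.8,"x":0,"y":0,"z":-0.015,"yaw":0},{"hand":-0.8,"x":0,"y":0,"z":-0.02,"yaw":0},{"hand":-0.8,"x":0,"y":0,"z":-0.02,"yaw":0},{"hand":-0.8,"x":0,"y":0,"z":0,"yaw":0}])

```text
clock: 10.35
eef_pos: [463.3, 240.9, 193.7]
eef_rot: [3.139, 0.003, 2.806]
wrist_force: [-0.9, 0.5, -0.7]
finger_gap: 17.5
finger_force: 40.0
```

>>> arm_command(targets=[{"hand":-0.8,"x":-0.016,"y":-0.0229,"z":0,"yaw":0},{"hand":-0.8,"x":-0.016,"y":-0.0229,"z":0,"yaw":0},{"hand":-0.8,"x":-0.016,"y":-0.0229,"z":0,"yaw":0},{"hand":-0.8,"x":-0.016,"y":-0.0229,"z":0,"yaw":0},{"hand":-0.8,"x":-0.016,"y":-0.0229,"z":0,"yaw":0},{"hand":-0.8,"x":-0.016,"y":-0.0229,"z":0,"yaw":0},{"hand":-0.8,"x":-0.016,"y":-0.0229,"z":0,"yaw":0},{"hand":-0.8,"x":-0.016,"y":-0.0231,"z":0,"yaw":0},{"hand":-0.8,"x":0,"y":0,"z":0.015,"yaw":0},{"hand":-0.8,"x":0,"y":0,"z":0,"yaw":0}])

```text
clock: 11.35
eef_pos: [521.9, 24.6, 173.8]
eef_rot: [-3.14, -0.004, 2.805]
wrist_force: [-0.0, -0.9, -0.8]
finger_gap: 17.4
finger_force: 40.0
```

Run:
```python
from h import *
st=manip.read_state();print(st['eef_pos'],st['wrist_force'])
S=camera("scene")
cv2.imwrite("pics/c5.png",cv2.resize(S[110:210,170:270],None,fx=6,fy=6,interpolation=cv2.INTER_CUBIC)[:,:,::-1])
```

```text
[521.86987185  24.59909857 173.83839972] [-0.0396341  -0.91381326 -0.78166726]
```

View pics/c5.png

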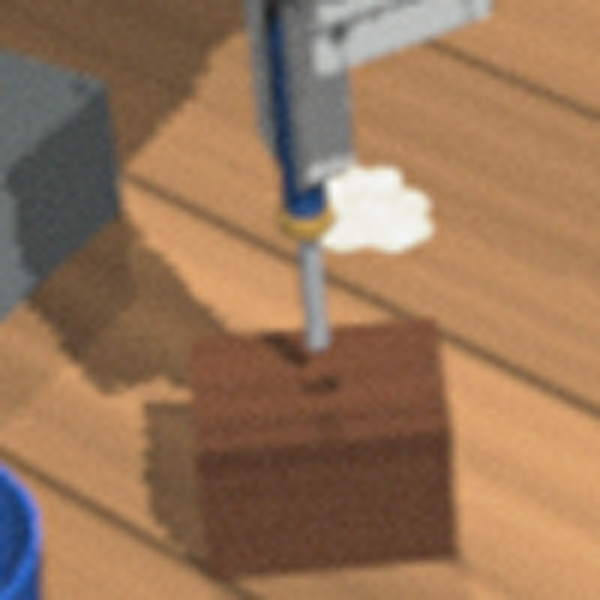

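The crop shows the tip at (317,350) above the dark socket mouth at (321,384).

Run:
```python
from h import *
f=lambda x,y:(170+x/6-.42,110+y/6-.42)
st=manip.read_state();print(st['eef_pos'],st['eef_rot'])
z=st['eef_pos'][2]-86.4
t=onz("scene",f(316.5,350),z);s=onz("scene",f(321,384),70);print(z,t,s,t-s,onz("scene",f(306,232),z+60))
```

```text
[522.18946002  25.11884517 174.98636837] [-3.14073187e+00 -2.74434548e-03  2.80538049e+00]
88.58636837092993 [527.28163498  28.21626881  88.58636837] [525.81260472  27.72772138  70.        ] [ 1.46903026  0.48854743 18.58636837] [529.80720371  30.23758588 148.58636837]
```

>>> arm_command(targets=[{"hand":-0.8,"x":0,"y":0,"z":0,"yaw":0},{"hand":-0.8,"x":0,"y":0,"z":0.008,"yaw":0},{"hand":-0.8,"x":0,"y":0,"z":0.005,"yaw":0},{"hand":-0.8,"x":0,"y":0,"z":0.004,"yaw":0},{"hand":-0.8,"x":0,"y":0,"z":0.004,"yaw":0},{"hand":-0.8,"x":0,"y":0,"z":0,"yaw":0}])

```text
clock: 12.0
eef_pos: [522.7, 25.2, 154.8]
eef_rot: [-3.141, -0.001, 2.806]
wrist_force: [0.6, 0.2, -1.1]
finger_gap: 17.4
finger_force: 40.0
```

>>> arm_command(targets=[{"hand":-0.8,"x":0,"y":0,"z":0.004,"yaw":0},{"hand":-0.8,"x":0,"y":0,"z":0.004,"yaw":0},{"hand":-0.8,"x":0,"y":0,"z":0.003,"yaw":0},{"hand":-0.8,"x":0,"y":0,"z":0,"yaw":0}])

```text
clock: 12.4
eef_pos: [522.7, 25.2, 144.0]
eef_rot: [-3.141, -0.001, 2.806]
wrist_force: [-0.9, -0.1, -1.0]
finger_gap: 17.3
finger_force: 40.0
```

In the socket, free. I'll go down another 40 mm.

>>> arm_command(targets=[{"hand":-0.8,"x":0,"y":0,"z":0.006,"yaw":0},{"hand":-0.8,"x":0,"y":0,"z":0.008,"yaw":0},{"hand":-0.8,"x":0,"y":0,"z":0.008,"yaw":0},{"hand":-0.8,"x":0,"y":0,"z":0.008,"yaw":0},{"hand":-0.8,"x":0,"y":0,"z":0.008,"yaw":0},{"hand":-0.8,"x":0,"y":0,"z":0.004,"yaw":0},{"hand":-0.8,"x":0,"y":0,"z":0,"yaw":0}])

```text
clock: 13.1
eef_pos: [522.6, 25.2, 101.8]
eef_rot: [-3.141, -0.001, 2.806]
wrist_force: [-0.3, 0.1, 0.1]
finger_gap: 17.2
finger_force: 40.0
```

>>> arm_command(targets=[{"hand":-0.8,"x":0,"y":0,"z":0.002,"yaw":0},{"hand":-0.8,"x":0,"y":0,"z":0.0015,"yaw":0},{"hand":-0.8,"x":0,"y":0,"z":0.001,"yaw":0},{"hand":-0.8,"x":0,"y":0,"z":0,"yaw":0},{"hand":-0.8,"x":0,"y":0,"z":0,"yaw":0}])

```text
clock: 13.6
eef_pos: [523.0, 25.2, 98.0]
eef_rot: [3.142, 0.0, 2.806]
wrist_force: [-0.0, -0.2, -0.1]
finger_gap: 17.1
finger_force: 40.0
```

>>> arm_command(targets=[{"hand":-0.8,"x":0,"y":0,"z":0.001,"yaw":0},{"hand":-0.8,"x":0,"y":0,"z":0.0007,"yaw":0},{"hand":-0.8,"x":0,"y":0,"z":0,"yaw":0},{"hand":-0.8,"x":0,"y":0,"z":0,"yaw":0}])

```text
clock: 14.0
eef_pos: [523.0, 25.2, 96.4]
eef_rot: [3.142, 0.0, 2.806]
wrist_force: [-0.2, 0.0, 2.3]
finger_gap: 17.5
finger_force: 40.0
```

Contact, so the collar is on the block. I'll release slowly and rise.

>>> arm_command(targets=[{"hand":-0.5,"x":0,"y":0,"z":0,"yaw":0},{"hand":0,"x":0,"y":0,"z":0,"yaw":0},{"hand":0.2,"x":0,"y":0,"z":0,"yaw":0},{"hand":0.2,"x":0,"y":0,"z":0,"yaw":0},{"hand":0.2,"x":0,"y":0,"z":0,"yaw":0},{"hand":0.2,"x":0,"y":0,"z":0,"yaw":0},{"hand":0.2,"x":0,"y":0,"z":0,"yaw":0},{"hand":0.2,"x":0,"y":0,"z":0,"yaw":0},{"hand":0.2,"x":0,"y":0,"z":0,"yaw":0},{"hand":0.2,"x":0,"y":0,"z":0,"yaw":0}])

```text
clock: 15.0
eef_pos: [522.9, 25.2, 96.3]
eef_rot: [3.142, 0.0, 2.806]
wrist_force: [0.1, 0.1, 0.0]
finger_gap: 56.4
finger_force: 0.0
```

>>> arm_command(targets=[{"hand":0.2,"x":0,"y":0,"z":-0.01,"yaw":0},{"hand":0.2,"x":0,"y":0,"z":-0.02,"yaw":0},{"hand":0.2,"x":0,"y":0,"z":-0.02,"yaw":0},{"hand":0.2,"x":0,"y":0,"z":-0.03,"yaw":0},{"hand":0.2,"x":0,"y":0,"z":-0.03,"yaw":0},{"hand":0.2,"x":0.03,"y":0.03,"z":0,"yaw":0},{"hand":0.2,"x":0.03,"y":0.03,"z":0,"yaw":0},{"hand":0.2,"x":0.03,"y":0.03,"z":0,"yaw":0},{"hand":0.2,"x":0.03,"y":0.03,"z":0,"yaw":0},{"hand":0.2,"x":0,"y":0,"z":0,"yaw":0}])

```text
clock: 16.0
eef_pos: [447.4, 181.2, 207.2]
eef_rot: [3.141, 0.0, 2.81]
wrist_force: [0.3, -0.1, -0.4]
finger_gap: 56.4
finger_force: 0.0
```

Run:
```python
from h import *
st=manip.read_state();print(st['clock'],st['eef_pos'],st['wrist_force'])
S=camera("scene")
cv2.imwrite("pics/c6.png",cv2.resize(S,(800,600),interpolation=cv2.INTER_CUBIC)[:,:,::-1])
m=mask(S,*B,(205,135,240,180));ys,xs=np.nonzero(m);print(len(xs),xs.min(),xs.max(),ys.min(),ys.max(),xs.mean(),ys.mean())
```

```text
16.0 [447.43543372 181.23640028 207.23502466] [ 0.25631756 -0.07710496 -0.36020718]
160 218 225 143 171 221.4875 156.86875
```

View pics/c6.png

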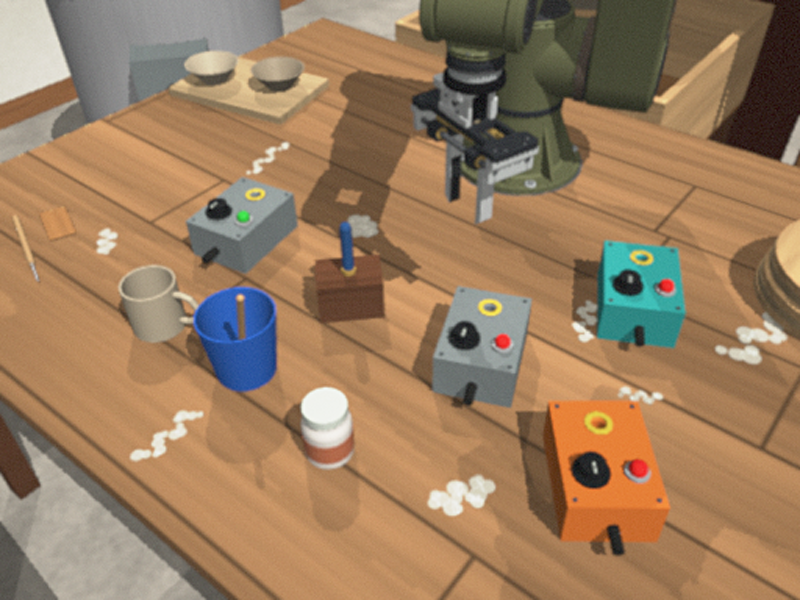

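The probe is seated again at (347,250), with the same blue extent as at the start. The arm is clear and the bystanders have not moved. I'm handing in.

```bash
python3 -c "
from cell import manip
print(manip.sign_off())"
```

```text
the job is handed in; nothing more can be done
None
```

I pressed the red-lamp controller's plunger to its hard stop and held it for about 1 s, then put the probe back fully seated, let go, and handed the job in at about 16 s; the lamp still looked red in the last picture.

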